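# Shim the rocking inkstone stand

## Task

One foot of the inkstone stand, at the corner farthest from the stone, is short, so the stand rocks. First slide the flat wooden slip under the short foot, then slide the wooden wedge, thin end first, in on top of the slip until it just takes up the gap: the foot bears on it, but the stand has not been shoved from its place (a few millimetres is too much) or lifted out of level. Then let go and press down with a fingertip on the corner over that foot, with a push of about 10 N and never more than 25 N, to check that it no longer rocks; leave both shims in place, and leave the flask, the ink jar and the brass paperweight alone.

Things in the scene. Friction and masses are not known exactly. Their poses are not given: they have to be found in the camera images.
- stand: Dark hardwood stand, about 2.1 kg: top 260 (x) by 220 (y) mm, upper face 65 mm and lower face 47 mm above the table; rails between the legs reach down to 36 mm. Origin: centre of the footprint at table level, z up. Ball feet 24 mm across at x +-105, y +-85 mm; all reach the table but the one at x -105, y +85. It rests steady until the short corner is pressed with 3 to 4 N, then tips.
- corner (a point): Point on the upper face of the stand's top (65 mm above the table) straight above the centre of the short ball foot, 25 mm in from the top's +y and -x edges; axes as the stand's. The foot hangs 13 to 18 mm above the table, different each time and not measured; its leg is rigid. Shims can slide in under it from the stand's +y side, parallel to the stand's y axis.
- stone (a point): Centre of the upper face of the slate inkstone fixed on the stand: 130 (x) by 100 (y) mm, 19 mm proud of the stand's top, 84 mm above the table.
- slip: Loose flat slip of light wood lying on the table, 160 (x) by 34 (y) by 10 (z) mm, 55 g, the same at both ends. Origin: centre of the underside; x along its length.
- flask: Bystander: steel flask with a black cap, 70 mm across, 200 mm tall, standing. Origin: centre of the underside.
- inkjar: Bystander: ink jar, 56 mm across, 60 mm tall, standing. Origin: centre of the underside.
- weight: Bystander: brass paperweight bar lying on the table, 160 (x) by 30 by 16 mm. Origin: centre of the underside.
- wedge: Light-wood wedge, 130 (x) by 26 (y) mm, 40 g: flat underside, upper face sloping evenly from 2 mm thick at the thin end (x +65) to 15 mm at the thick end (x -65). Origin: centre of the underside; x points to the thin end; centre of mass at x -17. Let go, friction holds it where it is. It slides freely until the foot bears on it; the push then rises to 3 to 4 N, and soon after shoves the stand.

How it is judged (in metres and radians):
On the way, in this order (a step that is already met when the one before it is completed fails the run):
1. the flat slip lies on the table under the short foot (height (world z) of slip below 0.004 m and x of corner in the frame of slip between -0.07 and 0.07 m and y of corner in the frame of slip between -0.012 and 0.012 m), for 0.2 s.
2. the wedge lies on the slip and the short foot bears on it (contact force between stand and wedge above 0.5 N and contact force between slip and wedge above 0.3 N and x of corner in the frame of wedge between -0.03 and 0.06 m and y of corner in the frame of wedge between -0.012 and 0.012 m), for 0.2 s.
3. a fingertip presses the stand with more than 5 N over the short foot and the stand stays level (within 0.01 rad) (contact force between the fingers and stand above 5 N and horizontal distance between the grasp point and corner below 0.03 m and not (contact force between the fingers and wedge above 0.1 N) and angle between stand's own z axis and vertical below 0.01 rad), for 0.1 s.
At the end, for the whole second after the job is handed in: Slip on the table, wedge on the slip, both under the short foot (its centre within 12 mm of each centre line and 5 mm or more in from the ends); the foot bears on the wedge with over 0.5 N; the stand is level within 0.006 rad; everything is at rest (all of step 1 and all of step 2 and angle between stand's own z axis and vertical below 0.006 rad and linear speed of each of stand, wedge, slip below 0.01 m/s); the robot touches nothing.
It fails at once if the stand is pushed more than 4 mm from its place (distance of stand from where it was at the start of the episode above 0.004 m).
It fails at once if the robot bears on the stand with more than 25 N (contact force between any of the arm, the fingers and stand above 25 N).
It fails at once if the flask is moved more than 20 mm (distance of flask from where it was at the start of the episode above 0.02 m).
It fails at once if the ink jar is moved more than 20 mm (distance of inkjar from where it was at the start of the episode above 0.02 m).
It fails at once if the paperweight is moved more than 20 mm (distance of weight from where it was at the start of the episode above 0.02 m).
It also fails if it takes over 72 s, if anything falls off the work surface, if the arm or the gripper's body presses on something with over 40 N, if the wrist force passes 120 N, or if a joint passes its speed limit or range.

## Robot

A 6-joint arm with a two-finger parallel gripper is mounted at the origin on the work surface. World frame = base frame: x ahead of the robot, y to its left, z up, the work surface at z = 0. Lengths are in m, angles in degrees, forces in N, time in s.
With the tool pointing down it reaches from about 0.275 to 0.75 m from the base axis. Payload 10.2 kg.
Tool frame: the origin (TCP) lies midway between the tips of the shut fingers; the grasp point (between the pads) lies 19 mm behind it; z points along the fingers, y is the line along which they close (so a half turn about z gives the same grasp; the last joint's range is limited). The gripper opens to 88 mm and grips with 3 to 60 N. Pads are 18 mm wide; open, the fingers measure 123 mm over their backs; the gripper's body (75 mm by 187 mm) begins 45 mm behind the grasp point.
Start: joints at [-77.372, 17.928, 85.812, -0, 76.261, -12.8], TCP at [0.225, -0.474, 0.217] pointing down, gripper open.
Joint ranges: [-168.41, 168.41], [-55.51, 124.54], [10.69, 146.95], [-70.63, 250.63], [1, 178], [-165.06, 165.06]. Speed limits (degrees/s): [136.94, 136.94, 172.46, 180, 180, 180].

## Interface

Orientations are given as [roll, pitch, yaw] about the fixed x, y, z axes, in that order (R = Rz(yaw) Ry(pitch) Rx(roll)).
In Python, from station import bot, cams gives the robot as it stands.
- The arm moves only by the shell command python3 -m creep 'ROWS' [FORCE]. ROWS is JSON, a list that holds one entry, the list of rows, each a list of 5 numbers: the opening, from 0 (shut) to 1 (fully open), then the shift along the world's x, y, z in units of 60 mm (1.0 is 60 mm), then the turn about the world's z in units of 10 degrees (1.0 is 10 degrees). In form: [[[grip, tx, ty, tz, roll], ...]]. A call has exactly 8 rows; each row shifts and turns the commanded pose from where the row before left it; what a row does not reach is not made up. A row lasts 1/8 s, in which the tool goes at most 62.5 mm and 10.7 degrees, less where a joint would pass 70% of its speed; a pose out of reach is approached as far as the arm can. A call is refused whole if a number of a shift passes 1 or a number of a turn 1, either way. A call with a gripper value outside its range is refused whole. The fingers move at their own pace and stop on an object; FORCE is the grip in N (left out, the last holds). Time passes only in rows, so rows that do not move let the fingers close, or fill a call up. It gives the time, the measured TCP pose, the force, the opening and the grip force at its end, in the units of the state.
- bot.sense(): the state, without advancing time (a new reading comes with each control period).
- cams.read_camera(name): name is "scene" or "top" or "wrist"; returns a dict with "frame" (400x640x3 uint8, red, green, blue), "fx", "fy", "cx", "cy" (pixels), "k1" (the pictures are not rectified: a ray, as slopes to the right and down, at radius r is drawn at 1 + k1 r^2 times it, then the intrinsics apply), "R" (3x3) and "t" (3): a world point X has camera coordinates R X + t. Camera axes: x right, y down, z forward; pixel columns grow to the right and rows downward; lengths in m; the calibration is good to about 2 mm. A picture is of the moment at which its call begins. There is no depth.
- bot.finish_job(): hands the job in; it is judged then, once.
Trained networks look in the newest picture that a camera, given by its name, has taken for a name from the list of things; names that differ only in an ending like _2 or _b are one class to them, and where a whole thing is asked for, a point or a joint stands for the part that bears it (a point fixed in the world has none). Each returns a list of dicts, best first, with "score" (0 to 1); they miss things now and then, are a little off and sometimes report something else, mostly with a low value. They report only what shows in the picture. A call takes as long as a camera call.
- cams.boxes_of(camera, thing): "rect" ([left, top, right, bottom] as shares, 0 to 1, of the picture: columns of its width, rows of its height, round what is visible of it).
- cams.spot_point(camera, thing): "position" ([row, column] as shares, 0 to 1, of the picture: columns of its width, rows of its height: a listed point, or the origin of a listed thing).
The state is a dict: "time_s": time; "joint_positions": joint angles; "joint_velocities": joint speeds; "effort": joint torques, N m; "tool_pos": TCP position; "tool_rot": TCP orientation; "ft_force": force on the tool from outside, world axes, zero at the start; "moment": the same for the moment, N m; "opening": finger opening in m; "grip_force": force on a finger pad.
Only numpy, scipy, OpenCV 4.12 (cv2) and the standard library are available. Lean on these libraries where they do the work, as an engineer would, in place of code of your own. Each camera call takes 0.05 s, during which the arm holds its last target. There are 200 camera calls.

## Working session

There is one attempt and no reset: what is moved stays moved. The work goes in short steps, Python scripts to look and compute and a shell command to move; the robot and the scene stay as the last step left them, time stands still between calls to the robot, and variables do not carry over. Pictures are saved under pics/ and viewed, at most 10 in all, crops included, and the job is handed in when it is done.

```bash
ls; mkdir -p pics
cat > h.py <<'E'
import numpy as np, cv2
from station import bot, cams
def ray(c,col,row):
    x=(col-c['cx'])/c['fx'];y=(row-c['cy'])/c['fy'];u,v=x,y
    for _ in range(20):
        k=1+c['k1']*(u*u+v*v);u,v=x/k,y/k
    R=np.array(c['R']);d=R.T@np.array([u,v,1]);o=-R.T@np.array(c['t']);return o,d
def at(c,col,row,z):
    o,d=ray(c,col,row);s=(z-o[2])/d[2];return (o+s*d)
def proj(c,X):
    p=np.array(c['R'])@np.array(X)+np.array(c['t']);u,v=p[:2]/p[2];k=1+c['k1']*(u*u+v*v)
    return c['fx']*u*k+c['cx'],c['fy']*v*k+c['cy']
def save(c,n):cv2.imwrite('pics/'+n,cv2.cvtColor(c['frame'],cv2.COLOR_RGB2BGR))
E
python3 - <<'E'
from h import *
Z=dict(stand=0,corner=.065,stone=.084,slip=0,flask=0,inkjar=0,weight=0,wedge=0)
for n in ['top','scene']:
    c=cams.read_camera(n);save(c,n+'0.png')
    print(n,-np.array(c['R']).T@np.array(c['t']))
    for t in Z:
        for d in cams.spot_point(n,t)[:2]:
            r,k=d['position'];print(t,round(d['score'],2),round(k*640),round(r*400),at(c,k*640,r*400,Z[t]).round(4))
s=bot.sense();print(s)
E
```

```text
pics
top [0.40182564 0.02453951 1.04475954]
stand 0.77 422 173 [ 0.6    -0.1697  0.    ]
corner 0.65 388 220 [ 0.4883 -0.0852  0.065 ]
stone 0.73 442 141 [ 0.6524 -0.1985  0.084 ]
slip 0.77 233 225 [0.4839 0.2549 0.    ]
flask 0.66 260 128 [0.705  0.1992 0.    ]
inkjar 0.88 231 130 [0.7027 0.2645 0.    ]
weight 0.82 452 289 [ 0.3428 -0.2277  0.    ]
wedge 0.17 392 217 [ 0.4992 -0.0997  0.    ]
scene [1.37242843 0.28481143 0.7305334 ]
stand 0.64 242 214 [ 0.5844 -0.1746  0.    ]
corner 0.73 278 180 [ 0.4874 -0.0963  0.065 ]
slip 0.91 394 217 [0.4919 0.2406 0.    ]
flask 0.68 364 273 [0.7165 0.1979 0.    ]
flask 0.43 280 181 [ 0.4034 -0.1269  0.    ]
inkjar 0.56 392 276 [0.7083 0.2634 0.    ]
weight 0.6 258 165 [ 0.3364 -0.2286  0.    ]
wedge 0.92 432 221 [0.4829 0.3439 0.    ]
wedge 0.61 258 168 [ 0.3536 -0.2209  0.    ]
{'time_s': 0.9, 'joint_positions': array([-7.73728898e+01,  1.79269288e+01,  8.58105156e+01, -2.43619315e-03,
        7.62621743e+01, -1.27996610e+01]), 'joint_velocities': array([-0.03144004,  0.05284068, -0.01594946, -0.08377438, -0.18191666,
        0.06010492]), 'effort': array([-3.27639236e-04, -4.02117956e+01, -2.52405846e+01,  6.94662239e-02,
        3.20549228e-02, -1.33582114e-05]), 'tool_pos': array([ 0.22539423, -0.47416063,  0.21653744]), 'tool_rot': array([-1.79999848e+02,  2.39217804e-03,  2.54273497e+01]), 'ft_force': array([-0.47024016,  0.11309821, -0.42686205]), 'moment': array([ 0.00106288, -0.00230881, -0.02080794]), 'grip_force': 0.0, 'opening': 0.08830172931420356}
```

View pics/top0.png

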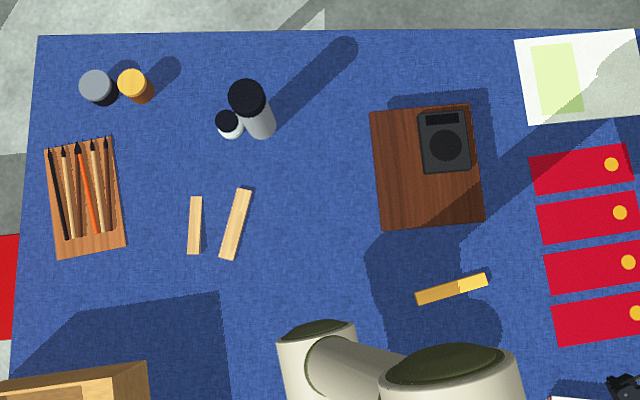

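View pics/scene0.png

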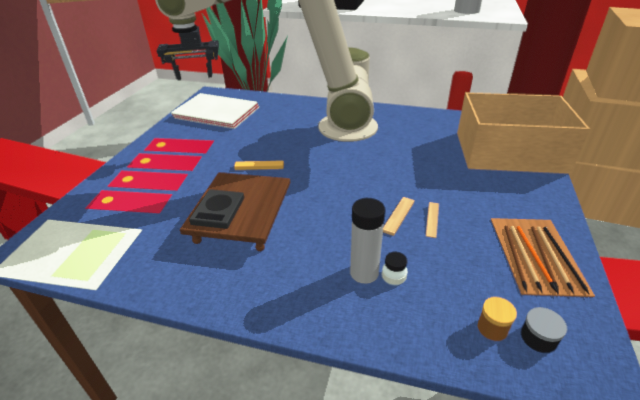

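The top view shows the stand's top with corners near (370,113), (470,103), (485,221) and (382,231). The stone is at the upper right, so the short corner is the lower-left one, around (388,220). The slip runs (243,188)–(227,260) and the wedge is at (195,225). The flask and ink jar are at (250,110).

Run:
```python
from h import *
c=cams.read_camera('top');f=c['frame']
P=np.array([at(c,*p,.065)[:2] for p in [(370,113),(470,103),(485,221),(382,231)]]);print(P.round(4))
M=np.array([[.13,.11],[.13,-.11],[-.13,-.11],[-.13,.11]])
ce=P.mean(0);A=(P-ce);th=np.arctan2((M[:,0]*A[:,1]-M[:,1]*A[:,0]).sum(),(M*A).sum())
R=np.array([[np.cos(th),-np.sin(th)],[np.sin(th),np.cos(th)]])
print('stand',ce,np.degrees(th),'resid',(M@R.T+ce-P).round(4).tolist(),'corner',R@[-.105,.085]+ce)
m=((f[...,0]>170)&(f[...,1]>130)&(f[...,2]<190)&(f[...,0]>f[...,2].astype(int)+30)).astype(np.uint8)
m[:170]=0;m[275:]=0;m[:,:170]=0;m[:,270:]=0
n,l,s,cc=cv2.connectedComponentsWithStats(m)
for i in range(1,n):
    if s[i,4]<100: continue
    pts=np.argwhere(l==i)[:,::-1].astype(np.float32)
    q=np.array([at(c,*p,.009)[:2] for p in pts],np.float32)
    (x,y),wh,a=cv2.minAreaRect(q);b=cv2.boxPoints(((x,y),wh,a));mu=q.mean(0);u=np.linalg.svd(q-mu,full_matrices=False)[2][0]
    u*=np.sign(u[0]);print('obj',(x,y),wh,'mean',mu,'yaw',np.degrees(np.arctan2(u[1],u[0])))
    print(b.round(3).tolist())
cv2.imwrite('pics/crop.png',cv2.resize(f[175:275,170:400,::-1],None,fx=3.4,fy=3.4,interpolation=cv2.INTER_CUBIC))
```

```text
[[ 0.7192 -0.0496]
 [ 0.7408 -0.266 ]
 [ 0.4851 -0.2864]
 [ 0.4648 -0.0713]]
stand [ 0.60248316 -0.16833544] 5.071354366895301 resid [[0.003, 0.0023], [0.0009, -0.0005], [-0.0024, -0.003], [-0.0015, 0.0011]] corner [ 0.4903805  -0.09294979]
obj (0.4861922264099121, 0.24903422594070435) (0.03419780358672142, 0.15985475480556488) mean [0.48554188 0.24917845] yaw -14.01895
[[0.40400001406669617, 0.25200000405311584], [0.5600000023841858, 0.21299999952316284], [0.5680000185966492, 0.24699999392032623], [0.4129999876022339, 0.2849999964237213]]
obj (0.4837125241756439, 0.339999794960022) (0.026284735649824142, 0.1278761327266693) mean [0.48292592 0.3400569 ] yaw -1.7299265
[[0.4189999997615814, 0.32899999618530273], [0.546999990940094, 0.32499998807907104], [0.5479999780654907, 0.35100001096725464], [0.41999998688697815, 0.35499998927116394]]
```

View pics/crop.png

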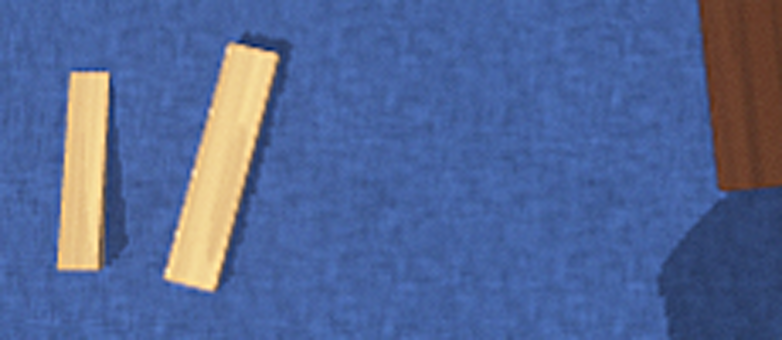

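The crop shows the wedge's shadow widening toward its lower end, so the wedge is thick at low x and its thin end points to +x. Next I move above the slip's near end.

```bash
python3 -m creep '[[[0.65,0.22,0.766,0,0.88],[0.65,0.22,0.766,0,0.88],[0.65,0.22,0.766,0,0.88],[0.65,0.22,0.766,0,0.88],[0.65,0.22,0.766,0,0.88],[0.65,0.22,0.766,0,0.88],[0.65,0.22,0.766,0,0.88],[0.65,0.22,0.766,0,0.88]]]' 15
python3 -m creep '[[[0.65,0.22,0.766,0,0.88],[0.65,0.22,0.766,0,0.88],[0.65,0.22,0.766,0,0.88],[0.65,0.22,0.766,0,0.88],[0.65,0.22,0.766,0,0.88],[0.65,0.22,0.766,-0.3,0.88],[0.65,0.22,0.766,-0.5,0.88],[0.65,0.22,0.766,-0.3,0.88]]]'
python3 - <<'E'
from h import *
c=cams.read_camera('wrist');save(c,'w1.png')
for t in ['slip','wedge']:
    for d in cams.spot_point('wrist',t)[:2]:
        r,k=d['position'];print(t,round(d['score'],2),round(k*640),round(r*400),at(c,k*640,r*400,0).round(4))
print(bot.sense()['tool_pos'],bot.sense()['tool_rot'])
E
```

```text
time_s: 1.95
tool_pos: [0.3312, -0.105, 0.2168]
tool_rot: [180.0, 0.0, 96.1]
ft_force: [0.7, -0.4, -0.4]
opening: 0.0574
grip_force: 0.0
time_s: 2.95
tool_pos: [0.4365, 0.2628, 0.1493]
tool_rot: [-180.0, -0.0, 166.5]
ft_force: [0.3, -0.2, 1.4]
opening: 0.0573
grip_force: 0.0
slip 0.94 328 225 [0.4898 0.2526 0.    ]
wedge 0.81 400 204 [0.4838 0.3433 0.    ]
[0.4361222  0.26230447 0.149355  ] [-1.79930821e+02 -1.06399203e-01  1.66359544e+02]
```

View pics/w1.png

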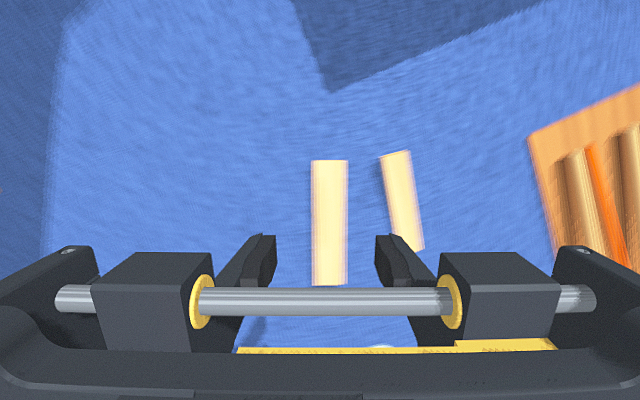

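The wrist view shows the slip at (330,225), centred between the fingers and parallel to the tool. I descend and grip it.

```bash
python3 -m creep '[[[0.65,0,0,-0.5,0],[0.65,0,0,-0.6,0],[0.65,0,0,-0.6,0],[0.65,0,0,-0.5,0],[0.65,0,0,-0.22,0],[0.65,0,0,0,0],[0.3,0,0,0,0],[0.3,0,0,0,0]]]' 20
python3 -m creep '[[[0.3,0,0,0,0],[0.3,0,0,0,0],[0.3,0,0,0,0],[0.3,0,0,0,0],[0.3,0,0,0,0],[0.3,0,0,0,0],[0.3,0,0,0,0],[0.3,0,0,0,0]]]'
```

```text
time_s: 4.1
tool_pos: [0.4372, 0.2613, 0.0063]
tool_rot: [179.9, 0.1, 166.2]
ft_force: [0.5, -0.3, -0.2]
opening: 0.0388
grip_force: 0.0
time_s: 5.1
tool_pos: [0.4366, 0.2612, 0.0053]
tool_rot: [-180.0, -0.0, 166.2]
ft_force: [-0.5, 0.3, -0.4]
opening: 0.0261
grip_force: 0.0
```

Run:
```python
from h import *
c=cams.read_camera('wrist');a=c['frame'];t=cams.read_camera('top')
import numpy as np
cv2.imwrite('pics/w2.png',np.vstack([cv2.resize(a[120:330,150:500],(640,384)),cv2.resize(t['frame'][170:290,160:520],(640,213))])[...,::-1])
print(bot.sense()['opening'],bot.sense()['grip_force'])
```

```text
0.026513353441755122 0.0
```

View pics/w2.png

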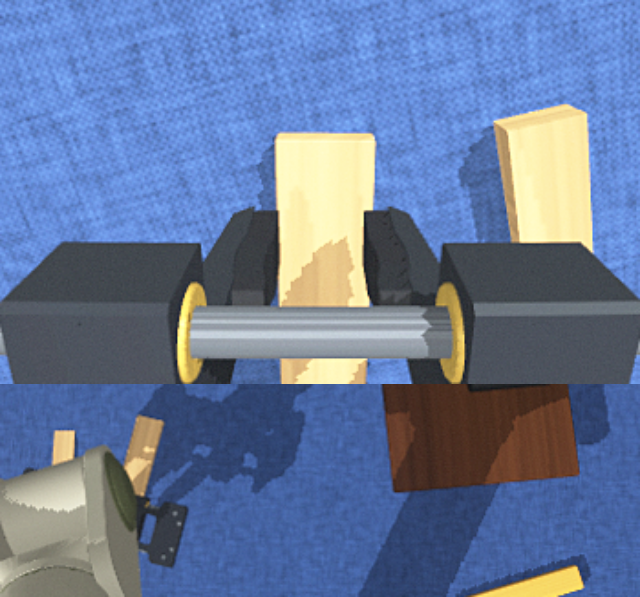

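```bash
python3 -m creep '[[[0.2,0,0,0,0],[0.2,0,0,0,0],[0.1,0,0,0,0],[0.1,0,0,0,0],[0.1,0,0,0,0],[0.1,0,0,0,0],[0.1,0,0,0,0],[0.1,0,0,0,0]]]'
```

```text
time_s: 6.2
tool_pos: [0.4366, 0.2612, 0.0053]
tool_rot: [-180.0, -0.0, 166.2]
ft_force: [0.1, 0.3, 0.2]
opening: 0.0088
grip_force: 0.0
```

Run:
```python
from h import *
c=cams.read_camera('wrist');a=c['frame'];t=cams.read_camera('scene')
cv2.imwrite('pics/w3.png',np.vstack([cv2.resize(a[120:330,150:500],(640,384)),cv2.resize(t['frame'][150:270,320:520],(640,213))])[...,::-1])
s=bot.sense();print(s['opening'],s['tool_pos'],proj(c,s['tool_pos']),proj(t,s['tool_pos']))
```

```text
0.008685852752677388 [0.43659577 0.26119965 0.00531679] (np.float64(326.3358370483716), np.float64(232.4310575387668)) (np.float64(403.9112692555203), np.float64(204.36573062941997))
```

View pics/w3.png

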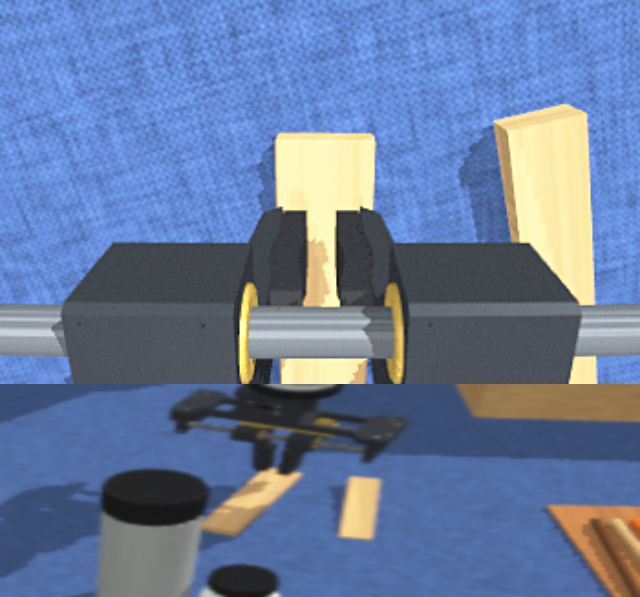

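The fingertips are still above the slip: in the scene view they show at about (403,196), while the reported TCP projects to (404,204). I open and feel downwards gently.

```bash
python3 -m creep '[[[0.65,0,0,0,0],[0.65,0,0,0,0],[0.65,0,0,0,0],[0.65,0,0,0,0],[0.65,0,0,-0.04,0],[0.65,0,0,-0.04,0],[0.65,0,0,0,0],[0.65,0,0,0,0]]]'
python3 - <<'E'
from h import *
t=cams.read_camera('scene');s=bot.sense();p=s['tool_pos']
print(p, [np.round(proj(t,[p[0],p[1],z]),1).tolist() for z in (0,.01,.02,.03)])
E
```

```text
time_s: 7.3
tool_pos: [0.4366, 0.2612, 0.0005]
tool_rot: [-180.0, -0.0, 166.2]
ft_force: [0.7, 0.6, -0.2]
opening: 0.0574
grip_force: 0.0
[0.43662554 0.26122179 0.00053803] [[403.7, 205.8], [404.1, 203.1], [404.5, 200.3], [404.8, 197.5]]
```

```bash
python3 -m creep '[[[0.65,0,0,-0.03,0],[0.65,0,0,-0.03,0],[0.65,0,0,-0.03,0],[0.65,0,0,-0.03,0],[0.65,0,0,-0.03,0],[0.65,0,0,0,0],[0.65,0,0,0,0],[0.65,0,0,0,0]]]'
python3 - <<'E'
from h import *
c=cams.read_camera('wrist');a=c['frame'];t=cams.read_camera('scene')
cv2.imwrite('pics/w4.png',np.vstack([cv2.resize(a[120:330,150:500],(640,384)),cv2.resize(t['frame'][165:240,350:475],(640,384))])[::1,:,::-1][:,:][:600] if 0 else cv2.resize(np.vstack([cv2.resize(a[120:330,150:500],(640,300)),cv2.resize(t['frame'][170:230,350:478],(640,300))]),(640,600))[...,::-1])
E
```

```text
time_s: 8.35
tool_pos: [0.4367, 0.2612, -0.0084]
tool_rot: [180.0, 0.0, 166.2]
ft_force: [-1.2, 0.3, 0.2]
opening: 0.057
grip_force: 0.0
```

View pics/w4.png

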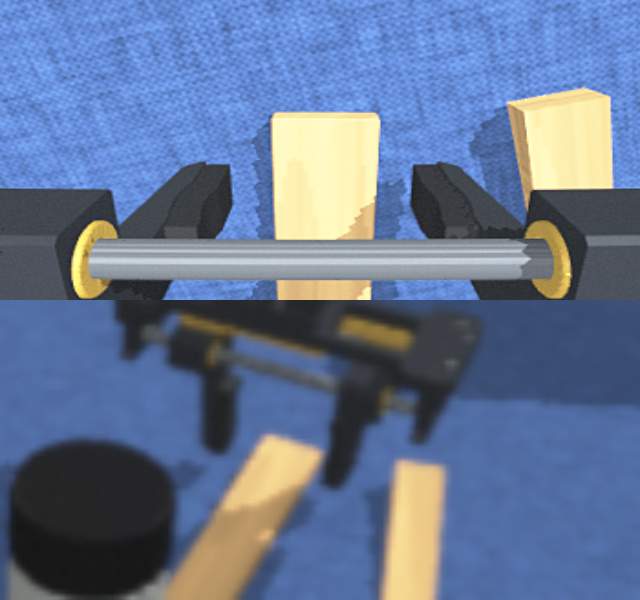

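```bash
python3 -m creep '[[[0.65,0,0,-0.03,0],[0.65,0,0,-0.03,0],[0.65,0,0,-0.03,0],[0.65,0,0,-0.03,0],[0.65,0,0,0,0],[0.3,0,0,0,0],[0.3,0,0,0,0],[0.3,0,0,0,0]]]'
python3 -m creep '[[[0.3,0,0,0,0],[0.3,0,0,0,0],[0.3,0,0,0,0],[0.3,0,0,0,0],[0.3,0,0,0,0],[0.3,0,0,0,0],[0.3,0,0,0,0],[0.3,0,0,0,0]]]'
```

```text
time_s: 9.45
tool_pos: [0.4366, 0.2612, -0.0156]
tool_rot: [180.0, 0.0, 166.2]
ft_force: [-1.2, -0.1, 0.4]
opening: 0.0334
grip_force: 20.0
time_s: 10.45
tool_pos: [0.4367, 0.2612, -0.0156]
tool_rot: [180.0, 0.0, 166.2]
ft_force: [-0.1, -0.6, 1.3]
opening: 0.0336
grip_force: 20.0
```

Gripped at 33.5 mm, which is the slip's width, so the true tips sit about 18 mm above the reported TCP. Next I lift, turn and move to the pre-insertion pose.

```bash
python3 -m creep '[[[0.3,0,0,0.25,0],[0.3,0.09,-0.46,0.25,-0.99],[0.3,0.09,-0.46,0,-1],[0.3,0.09,-0.46,0,-1],[0.3,0.09,-0.46,0,-1],[0.3,0.09,-0.46,0,-1],[0.3,0.1,-0.46,0,-1],[0.3,0.1,-0.46,0,-1]]]'
python3 -m creep '[[[0.3,0,0,0,-0.12],[0.3,0,0,0,0],[0.3,0,0,0,0],[0.3,0,0,0,0],[0.3,0,0,0,0],[0.3,0,0,0,0],[0.3,0,0,0,0],[0.3,0,0,0,0]]]'
python3 - <<'E'
from h import *
c=cams.read_camera('top');f=c['frame'];w=cams.read_camera('wrist');s=bot.sense()
for n,z in (('corner',.065),('stand',0)):
  for m,cc in (('top',c),('wrist',w)):
    for d in cams.spot_point(m,n)[:2]:
        r,k=d['position'];print(n,m,round(d['score'],2),round(k*640),round(r*400),at(cc,k*640,r*400,z).round(4))
print(s['tool_pos'],s['tool_rot'])
cv2.imwrite('pics/w5.png',np.hstack([cv2.resize(f[80:260,300:520],(380,311)),cv2.resize(w['frame'],(420,311))])[...,::-1])
E
```

```text
time_s: 11.45
tool_pos: [0.4759, 0.0671, 0.0152]
tool_rot: [180.0, 0.0, 96.0]
ft_force: [0.3, -0.2, -0.2]
opening: 0.0332
grip_force: 20.0
time_s: 12.45
tool_pos: [0.4756, 0.068, 0.0143]
tool_rot: [-180.0, -0.0, 95.1]
ft_force: [-0.0, -0.7, -1.1]
opening: 0.0331
grip_force: 20.0
corner top 0.93 389 218 [ 0.4928 -0.0862  0.065 ]
stand top 0.76 422 170 [ 0.6055 -0.1698  0.    ]
[0.47561421 0.06797321 0.01430841] [-1.79999106e+02  6.16406807e-04  9.51250457e+01]
```

View pics/w5.png

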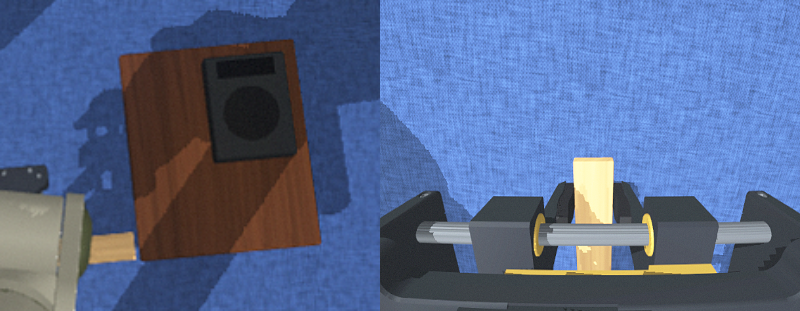

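Run:
```python
from h import *
c=cams.read_camera('top');f=c['frame'].astype(int)
# bright wood pixels in slip zone
m=(f[...,0]>150)&(f[...,1]>115)&(f[...,0]>f[...,2]+30);m[:200]=0;m[245:]=0;m[:,:345]=0;m[:,385:]=0
p=np.argwhere(m);print(len(p))
for col in range(352,382,4):
    r=p[p[:,1]==col][:,0]
    if len(r):print(col,r.min(),r.max(),at(c,col+.5,(r.min()+r.max()+1)/2,.04).round(4),round(at(c,col,r.min(),.04)[0]-at(c,col,r.max()+1,.04)[0],3))
# stand near edge: brown mask left & bottom edges
b=(f[...,0]>f[...,2]+12);b[:,:366]=0
for row in (150,170,190,205): 
    q=np.where(b[row])[0][0];print('L',at(c,q,row+.5,.065).round(4))
for col in (400,420,440,460):
    q=np.where(b[:,col][:260])[0][-1]+1;print('B',at(c,col+.5,q,.065).round(4),at(c,col+.5,q,.047).round(4))
```

```text
376
352 225 231 [ 0.4718 -0.0109  0.04  ] 0.015
356 217 231 [ 0.4804 -0.0195  0.04  ] 0.032
360 217 231 [ 0.4804 -0.028   0.04  ] 0.032
364 216 230 [ 0.4825 -0.0366  0.04  ] 0.032
368 216 230 [ 0.4825 -0.0452  0.04  ] 0.032
372 215 229 [ 0.4846 -0.0538  0.04  ] 0.032
376 215 229 [ 0.4846 -0.0623  0.04  ] 0.032
L [ 0.6364 -0.0549  0.065 ]
L [ 0.593  -0.0585  0.065 ]
L [ 0.5501 -0.0622  0.065 ]
L [ 0.5183 -0.0659  0.065 ]
B [ 0.4689 -0.1099  0.065 ] [ 0.4701 -0.1124  0.047 ]
B [ 0.473  -0.1516  0.065 ] [ 0.4743 -0.1548  0.047 ]
B [ 0.4749 -0.1933  0.065 ] [ 0.4763 -0.1973  0.047 ]
B [ 0.479  -0.2351  0.065 ] [ 0.4804 -0.2398  0.047 ]
```

The slip line misses the corner by about 5 mm in x, so I correct that, lower, and slide in 80 mm.

```bash
python3 -m creep '[[[0.3,0.08,0,-0.2,0],[0.3,0,0,-0.2,0],[0.3,0,0,-0.08,0],[0.3,0,0,0,0],[0.3,0.02,-0.22,0,0],[0.3,0.02,-0.22,0,0],[0.3,0,0,0,0],[0.3,0,0,0,0]]]'
python3 -m creep '[[[0.3,0.02,-0.22,0,0],[0.3,0.02,-0.22,0,0],[0.3,0.02,-0.22,0,0],[0.3,0.02,-0.22,0,0],[0.3,0,0,0,0],[0.3,0,0,0,0],[0.3,0,0,0,0],[0.3,0,0,0,0]]]'
python3 - <<'E'
from h import *
c=cams.read_camera('scene');f=c['frame'];t=cams.read_camera('top')
cv2.imwrite('pics/w6.png',np.hstack([cv2.resize(t['frame'][130:260,300:460],(390,317)),cv2.resize(f[150:270,170:320],(400,317))])[...,::-1])
f=t['frame'].astype(int)
m=(f[...,0]>110)&(f[...,0]>f[...,2]+20);m[:200]=0;m[245:]=0;m[:,:345]=0
for col in range(356,382,4):
    r=np.where(m[:,col])[0]
    if len(r):print(col,r.min(),r.max(),at(t,col+.5,(r.min()+r.max()+1)/2,.01).round(4))
E
```

```text
time_s: 13.8
tool_pos: [0.4828, 0.0415, -0.0144]
tool_rot: [180.0, -0.0, 95.1]
ft_force: [0.2, -0.6, -0.3]
opening: 0.0336
grip_force: 20.0
time_s: 14.8
tool_pos: [0.4876, -0.0109, -0.0145]
tool_rot: [180.0, -0.0, 95.2]
ft_force: [-0.2, -0.2, -0.0]
opening: 0.0334
grip_force: 20.0
356 202 231 [ 0.4993 -0.0209  0.01  ]
360 203 221 [ 0.5093 -0.0299  0.01  ]
364 200 221 [ 0.5126 -0.0387  0.01  ]
368 200 238 [ 0.4938 -0.0474  0.01  ]
372 203 239 [ 0.4893 -0.0561  0.01  ]
376 207 244 [ 0.4794 -0.0648  0.01  ]
380 204 240 [ 0.4871 -0.0737  0.01  ]
```

View pics/w6.png

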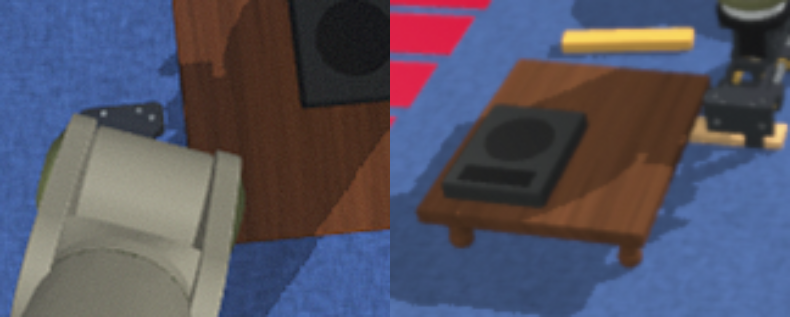

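```bash
python3 -m creep '[[[0.6,0,0,0,0],[0.6,0,0,0,0],[0.6,0,0,0,0],[0.6,0,0,0.4,0],[0.6,0,0,0.6,0],[0.6,-0.06,0.45,0.6,0.6],[0.6,-0.06,0.45,0,0.7],[0.6,-0.06,0.45,0,0.7]]]'
python3 -m creep '[[[0.6,-0.08,0.6,0,0.8],[0.6,-0.08,0.6,0,0.8],[0.6,-0.08,0.6,0,0.8],[0.6,-0.08,0.6,0,0.8],[0.6,-0.08,0.6,0,0.8],[0.6,-0.08,0.6,0,0.8],[0.6,-0.08,0.6,0,0.8],[0.6,-0.08,0.32,0,0.7]]]'
python3 -m creep '[[[0.6,0,0,0,0],[0.6,0,0,0,0],[0.6,0,0,0,0],[0.6,0,0,0,0],[0.6,0,0,0,0],[0.6,0,0,0,0],[0.6,0,0,0,0],[0.6,0,0,0,0]]]'
python3 - <<'E'
from h import *
s=bot.sense();print(s['tool_pos'],s['tool_rot'])
for n in ('wrist','top'):
  c=cams.read_camera(n);f=c['frame'].astype(int)
  m=((f[...,0]>170)&(f[...,1]>130)&(f[...,0]>f[...,2]+30)).astype(np.uint8)
  k,l,st,_=cv2.connectedComponentsWithStats(m)
  for i in range(1,k):
    if st[i,4]<150: continue
    p=np.argwhere(l==i)[:,::-1]+.5
    q=np.array([at(c,*x,.009)[:2] for x in p],np.float32)
    (x,y),wh,a=cv2.minAreaRect(q)
    if max(wh)>.2 or x>.6 or x<.3: continue
    d=q-q.mean(0);u=np.linalg.svd(d,full_matrices=False)[2][0];u*=np.sign(u[0])
    print(n,'obj',np.round((x,y),4),np.round(wh,3),np.degrees(np.arctan2(u[1],u[0])).round(1),cv2.boxPoints(((x,y),wh,a)).round(3).tolist())
  for d in cams.spot_point(n,'slip')[:1]+cams.spot_point(n,'wedge')[:1]:
    r,kk=d['position'];print(n,d['score'],at(c,kk*640,r*400,0))
E
```

```text
time_s: 15.9
tool_pos: [0.4768, 0.0706, 0.082]
tool_rot: [180.0, 0.0, 115.3]
ft_force: [-0.2, -1.1, 0.1]
opening: 0.0528
grip_force: 0.0
time_s: 16.9
tool_pos: [0.4379, 0.3425, 0.0814]
tool_rot: [180.0, -0.0, 178.4]
ft_force: [-1.3, -0.3, 0.2]
opening: 0.0529
grip_force: 0.0
time_s: 17.9
tool_pos: [0.4384, 0.341, 0.0815]
tool_rot: [-180.0, -0.0, 178.1]
ft_force: [0.5, 0.6, -0.2]
opening: 0.0527
grip_force: 0.0
[0.43836321 0.34102528 0.08149861] [-1.79999191e+02 -5.70498475e-03  1.78127380e+02]
wrist obj [0.4833 0.5798] [0.126 0.156] -89.9 [[0.4059999883174896, 0.6439999938011169], [0.43700000643730164, 0.4909999966621399], [0.5609999895095825, 0.515999972820282], [0.5299999713897705, 0.6690000295639038]]
wrist obj [0.4751 0.3402] [0.111 0.027] 0.2 [[0.41999998688697815, 0.3529999852180481], [0.41999998688697815, 0.3269999921321869], [0.531000018119812, 0.3269999921321869], [0.5299999713897705, 0.3540000021457672]]
wrist obj [0.4859 0.0089] [0.036 0.033] -23.9 [[0.4659999907016754, 0.023000000044703484], [0.4699999988079071, -0.009999999776482582], [0.5059999823570251, -0.006000000052
[... 1450 characters left out ...]
664855957, 0.013000000268220901], [0.4729999899864197, -0.07500000298023224], [0.5080000162124634, -0.07199999690055847], [0.49900001287460327, 0.017000000923871994]]
top obj [ 0.3983 -0.6165] [0.03  0.031] -85.7 [[0.37700000405311584, -0.6150000095367432], [0.3970000147819519, -0.6380000114440918], [0.41999998688697815, -0.6179999709129333], [0.39899998903274536, -0.5950000286102295]]
top obj [ 0.3421 -0.2248] [0.029 0.161] -73.6 [[0.3059999942779541, -0.1509999930858612], [0.35100001096725464, -0.3059999942779541], [0.3779999911785126, -0.2980000078678131], [0.3330000042915344, -0.14300000667572021]]
top 0.92 [ 0.49322343 -0.06230748  0.        ]
top 0.88 [0.48373757 0.33569769 0.        ]
```

Slip is placed: its centre line passes within about 1 mm of the corner, with the foot at about +29 mm. Next I grip the wedge.

```bash
python3 -m creep '[[[0.6,0,0,-0.4,0],[0.6,0,0,-0.5,0],[0.6,0,0,-0.4,0],[0.6,0,0,-0.2,0],[0.6,0,0,-0.1,0],[0.2,0,0,0,0],[0.2,0,0,0,0],[0.2,0,0,0,0]]]' 20
python3 -m creep '[[[0.2,0,0,0,0],[0.2,0,0,0,0],[0.2,0,0,0,0],[0.2,0,0,0,0],[0.2,0,0,0.3,0],[0.2,0,0,0.3,0],[0.2,0,0,0.2,0],[0.2,0,0,0,0]]]'
```

```text
time_s: 19.2
tool_pos: [0.4387, 0.3412, -0.0139]
tool_rot: [180.0, 0.1, 178.1]
ft_force: [0.5, -0.3, 3.4]
opening: 0.0255
grip_force: 20.1
time_s: 20.2
tool_pos: [0.4389, 0.3413, 0.0347]
tool_rot: [179.9, 0.1, 178.1]
ft_force: [-0.6, 0.3, -0.6]
opening: 0.0256
grip_force: 20.0
```

```bash
python3 -m creep '[[[0.2,0.08,-0.555,0,-1],[0.2,0.08,-0.555,0,-1],[0.2,0.08,-0.555,0,-1],[0.2,0.08,-0.555,0,-1],[0.2,0.08,-0.555,0,-1],[0.2,0.08,-0.555,0,-1],[0.2,0.08,-0.555,0,-1],[0.2,0.09,-0.555,0,-1]]]'
python3 -m creep '[[[0.2,0,0,0,-0.27],[0.2,0,0,-0.2,0],[0.2,0,0,-0.2,0],[0.2,0,0,-0.1,0],[0.2,0,0,0,0],[0.2,0,0,0,0],[0.2,0,0,0,0],[0.2,0,0,0,0]]]'
cat > look.py <<'E'
from h import *
s=bot.sense();print(s['tool_pos'].round(4),s['tool_rot'].round(2))
c=cams.read_camera('top');f=c['frame'].astype(int)
m=((f[...,0]>140)&(f[...,1]>105)&(f[...,0]>f[...,2]+30));m[:195]=0;m[250:]=0;m[:,:320]=0;m[:,384:]=0
for col in range(322,384,4):
    r=np.where(m[:,col])[0]
    if len(r):print(col,r.min(),r.max(),[at(c,col+.5,v,.012)[:2].round(4).tolist() for v in (r.min(),r.max()+1)])
E
python3 look.py
```

```text
time_s: 21.2
tool_pos: [0.4772, 0.0735, 0.0331]
tool_rot: [-180.0, -0.0, 97.8]
ft_force: [-0.8, 0.4, -0.0]
opening: 0.0255
grip_force: 20.0
time_s: 22.2
tool_pos: [0.4775, 0.0746, 0.0037]
tool_rot: [180.0, 0.0, 95.4]
ft_force: [-0.3, 0.7, -0.3]
opening: 0.0258
grip_force: 20.0
[0.4775 0.0746 0.0037] [179.97   0.    95.43]
350 216 231 [[0.5014, -0.0077], [0.4661, -0.0074]]
354 216 230 [[0.5014, -0.0165], [0.4683, -0.0162]]
358 215 230 [[0.5036, -0.0253], [0.4683, -0.025]]
362 215 229 [[0.5036, -0.0341], [0.4705, -0.0338]]
366 214 229 [[0.5058, -0.043], [0.4705, -0.0426]]
370 214 229 [[0.5057, -0.0518], [0.4704, -0.0513]]
374 214 229 [[0.5057, -0.0606], [0.4704, -0.0601]]
378 213 228 [[0.5079, -0.0694], [0.4726, -0.0689]]
```

```bash
python3 -m creep '[[[0.2,0.017,-0.18,0,0],[0.2,0.017,-0.18,0,0],[0.2,0.017,-0.18,0,0],[0.2,0.017,-0.18,0,0],[0.2,0,0,-0.06,0],[0.2,0,0,-0.06,0],[0.2,0,0,0,0],[0.2,0,0,0,0]]]'
python3 -m creep '[[[0.2,0,0,-0.015,0],[0.2,0,0,0,0],[0.2,0,0,0,0],[0.2,0,0,0,0],[0.2,0,0,0,0],[0.2,0,0,0,0],[0.2,0,0,0,0],[0.2,0,0,0,0]]]'
```

```text
time_s: 23.25
tool_pos: [0.4814, 0.0316, -0.0037]
tool_rot: [-180.0, -0.0, 95.5]
ft_force: [-0.1, 0.5, 0.6]
opening: 0.0253
grip_force: 20.0
time_s: 24.25
tool_pos: [0.4815, 0.0317, -0.0043]
tool_rot: [180.0, -0.0, 95.4]
ft_force: [-1.5, 1.3, 5.0]
opening: 0.0254
grip_force: 20.0
```

```bash
python3 -m creep '[[[0.2,0,0,0.01,0],[0.2,0.01,-0.11,0,0],[0.2,0.01,-0.11,0,0],[0.2,0.01,-0.11,0,0],[0.2,0,0,0,0],[0.2,0,0,0,0],[0.2,0,0,0,0],[0.2,0,0,0,0]]]'
python3 look.py
```

```text
time_s: 25.25
tool_pos: [0.4834, 0.0116, -0.0039]
tool_rot: [180.0, 0.0, 95.4]
ft_force: [-0.3, -1.2, 2.1]
opening: 0.0251
grip_force: 20.0
[ 0.4834  0.0116 -0.0039] [1.7999e+02 1.0000e-02 9.5440e+01]
```

```bash
cat > ff.py <<'E'
from h import *
a=[]
for _ in range(6):
    cams.read_camera('wrist');s=bot.sense();a.append(s['ft_force'])
print(np.mean(a,0).round(2),s['tool_pos'].round(4),s['time_s'])
E
python3 ff.py; python3 -m creep '[[[0.2,0.006,-0.067,0,0],[0.2,0,0,0,0],[0.2,0,0,0,0],[0.2,0,0,0,0],[0.2,0,0,0,0],[0.2,0,0,0,0],[0.2,0,0,0,0],[0.2,0,0,0,0]]]' | grep -E "pos|force"; python3 ff.py
```

```text
[ 0.05 -1.23  2.26] [ 0.4834  0.0116 -0.0039] 25.6
tool_pos: [0.4836, 0.0075, -0.004]
ft_force: [-0.3, -2.8, 3.8]
grip_force: 20.0
[-1.52 -2.95  4.19] [ 0.4837  0.0075 -0.004 ] 26.9
```

```bash
python3 -m creep '[[[0.2,0.006,-0.067,0,0],[0.2,0,0,0,0],[0.2,0,0,0,0],[0.2,0,0,0,0],[0.2,0,0,0,0],[0.2,0,0,0,0],[0.2,0,0,0,0],[0.2,0,0,0,0]]]' | grep -E "pos|ft_force"; python3 ff.py
```

```text
tool_pos: [0.484, 0.0036, -0.004]
ft_force: [1.6, 3.0, 4.3]
[0.68 3.45 5.01] [ 0.484   0.0036 -0.004 ] 28.2
```

```bash
python3 ff.py;python3 - <<'E'
from h import *
print(bot.sense()['moment'],bot.sense()['tool_rot'])
t=cams.read_camera('scene');w=cams.read_camera('wrist')
cv2.imwrite('pics/w7.png',cv2.resize(t['frame'][160:230,225:315],(800,600),interpolation=cv2.INTER_CUBIC)[...,::-1])
E
```

```text
[0.64 3.67 5.12] [ 0.4841  0.0036 -0.004 ] 28.5
[ 0.52789003 -0.20213948 -0.01771315] [ 1.79994074e+02 -1.91343001e-03  9.54263175e+01]
```

View pics/w7.png

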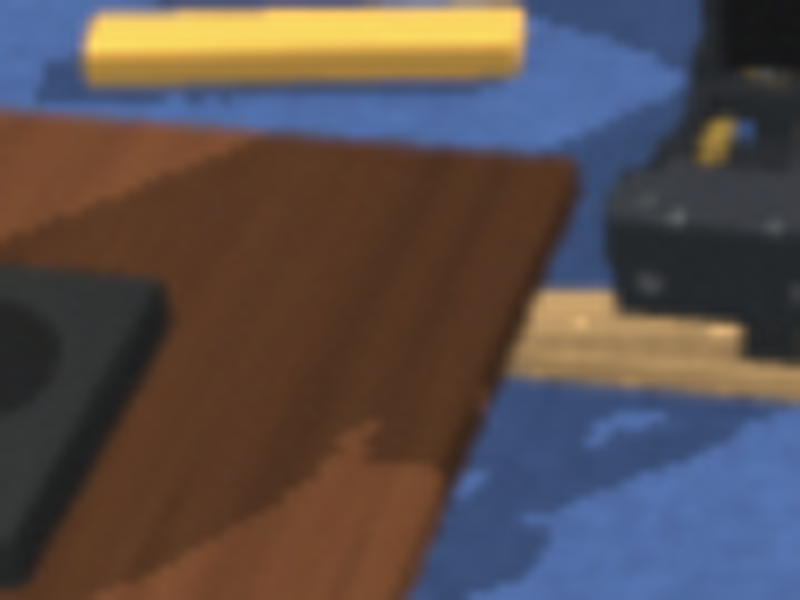

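The picture shows the wedge lying on the slip just inside the stand's edge, around (570,330). The side force tracks the down-force, so it may be only friction. I relieve the down-force and read again.

```bash
python3 -m creep '[[[0.2,0,0,0.01,0],[0.2,0,0,0,0],[0.2,0,0,0,0],[0.2,0,0,0,0],[0.2,0,0,0,0],[0.2,0,0,0,0],[0.2,0,0,0,0],[0.2,0,0,0,0]]]' | grep -E "pos|ft_force"; python3 ff.py
```

```text
tool_pos: [0.484, 0.0036, -0.0034]
ft_force: [-0.3, -0.4, 0.5]
[ 0.14  0.22 -0.54] [ 0.484   0.0036 -0.0034] 29.9
```

No foot contact yet. I open and re-grip so the wedge lies flat and unloaded, then continue in 4 mm steps.

```bash
python3 -m creep '[[[0.36,0,0,0,0],[0.36,0,0,0,0],[0.36,0,0,0,0],[0.2,0,0,0,0],[0.2,0,0,0,0],[0.2,0,0,0,0],[0.2,0,0,0,0],[0.2,0,0,0,0]]]' 15| grep -E "pos|force"; python3 -m creep '[[[0.2,0.006,-0.067,0,0],[0.2,0,0,0,0],[0.2,0,0,0,0],[0.2,0,0,0,0],[0.2,0,0,0,0],[0.2,0,0,0,0],[0.2,0,0,0,0],[0.2,0,0,0,0]]]' | grep -E "pos|force"; python3 ff.py
```

```text
tool_pos: [0.484, 0.0036, -0.0033]
ft_force: [0.5, 0.3, 0.2]
grip_force: 15.0
tool_pos: [0.4844, -0.0004, -0.0034]
ft_force: [-0.4, -0.7, -1.0]
grip_force: 15.0
[ 0.08 -0.07  0.47] [ 4.844e-01 -4.000e-04 -3.400e-03] 32.2
```

```bash
python3 -m creep '[[[0.2,0.006,-0.067,0,0],[0.2,0,0,0,0],[0.2,0,0,0,0],[0.2,0,0,0,0],[0.2,0,0,0,0],[0.2,0,0,0,0],[0.2,0,0,0,0],[0.2,0,0,0,0]]]' | grep -E "pos|ft_force"; python3 ff.py
```

```text
tool_pos: [0.4847, -0.0045, -0.0034]
ft_force: [-0.8, 0.4, 1.1]
[ 0.24 -0.48  0.52] [ 0.4847 -0.0045 -0.0034] 33.5
```

```bash
python3 -m creep '[[[0.2,0.006,-0.067,0,0],[0.2,0,0,0,0],[0.2,0,0,0,0],[0.2,0,0,0,0],[0.2,0,0,0,0],[0.2,0,0,0,0],[0.2,0,0,0,0],[0.2,0,0,0,0]]]' | grep -E "pos|ft_force"; python3 ff.py
```

```text
tool_pos: [0.4851, -0.0085, -0.0034]
ft_force: [0.1, -0.9, 0.0]
[ 0.4  -1.7   0.21] [ 0.4851 -0.0085 -0.0034] 34.8
```

```bash
python3 -m creep '[[[0.2,0.006,-0.067,0,0],[0.2,0,0,0,0],[0.2,0,0,0,0],[0.2,0,0,0,0],[0.2,0,0,0,0],[0.2,0,0,0,0],[0.2,0,0,0,0],[0.2,0,0,0,0]]]' | grep -E "pos|ft_force"; python3 ff.py
```

```text
tool_pos: [0.4853, -0.0124, -0.0034]
ft_force: [-1.7, 3.0, 4.2]
[-2.56  3.6   4.03] [ 0.4854 -0.0125 -0.0034] 36.1
```

```bash
python3 -m creep '[[[0.36,0,0,0,0],[0.36,0,0,0,0],[0.36,0,0,0,0],[0.36,0,0,0,0],[0.2,0,0,0,0],[0.2,0,0,0,0],[0.2,0,0,0,0],[0.2,0,0,0,0]]]' | grep -E "pos|force"; python3 ff.py;  python3 -m creep '[[[0.2,0.003,-0.033,0,0],[0.2,0,0,0,0],[0.2,0,0,0,0],[0.2,0,0,0,0],[0.2,0,0,0,0],[0.2,0,0,0,0],[0.2,0,0,0,0],[0.2,0,0,0,0]]]' | grep -E "pos|ft_force"; python3 ff.py; python3 look.py
```

```text
tool_pos: [0.4855, -0.0126, -0.0034]
ft_force: [0.1, -0.5, -1.4]
grip_force: 15.0
[ 0.65 -0.4  -0.81] [ 0.4855 -0.0125 -0.0034] 37.4
tool_pos: [0.4854, -0.014, -0.0034]
ft_force: [0.2, 6.1, 1.3]
[-0.32  5.3   0.81] [ 0.4854 -0.014  -0.0034] 38.7
[ 0.4854 -0.014  -0.0034] [-1.7997e+02 -5.0000e-02  9.5420e+01]
```

The foot bears: 5.3 N side force with almost no down-force, right after re-gripping. I release, rise, and go over the corner with the fingers shut.

```bash
python3 -m creep '[[[0.38,0,0,0,0],[0.38,0,0,0,0],[0.38,0,0,0,0],[0.38,0,0,0.1,0],[0.38,0,0,0.3,0],[0.38,0,0,0.6,0],[0.38,0,0,0.6,0],[0,0,0,0,0]]]' | grep -E "pos|force"; python3 -m creep '[[[0,0.03,-0.33,0,0],[0,0.04,-0.33,0,0],[0,0.04,-0.33,0,0],[0,0.03,-0.33,0,0],[0,0,0,-0.2,0],[0,0,0,-0.2,0],[0,0,0,-0.1,0],[0,0,0,0,0]]]' | grep -E "pos|ft_force|open"; python3 ff.py; python3 look.py
```

```text
tool_pos: [0.4869, -0.0148, 0.0951]
ft_force: [0.1, 0.3, 0.0]
grip_force: 0.0
tool_pos: [0.4938, -0.0932, 0.0621]
ft_force: [-0.1, -0.2, 0.2]
opening: 0.0006
[0.09 0.05 0.31] [ 0.4942 -0.0937  0.0629] 41.05
[ 0.4942 -0.0937  0.0629] [1.7997e+02 2.0000e-02 9.5430e+01]
342 217 232 [[0.4992, 0.01], [0.4639, 0.0102]]
346 216 231 [[0.5014, 0.0012], [0.4661, 0.0014]]
350 216 231 [[0.5014, -0.0077], [0.4661, -0.0074]]
354 216 230 [[0.5014, -0.0165], [0.4683, -0.0162]]
358 215 230 [[0.5036, -0.0253], [0.4683, -0.025]]
362 215 221 [[0.5036, -0.0341], [0.4881, -0.034]]
```

```bash
python3 -m creep '[[[0,0,0,-0.08,0],[0,0,0,-0.08,0],[0,0,0,-0.02,0],[0,0,0,0,0],[0,0,0,-0.015,0],[0,0,0,0,0],[0,0,0,0,0],[0,0,0,0,0]]]' | grep -E "pos|ft_force"; python3 -m creep '[[[0,0,0,-0.015,0],[0,0,0,0,0],[0,0,0,-0.015,0],[0,0,0,0,0],[0,0,0,0,0],[0,0,0,0,0],[0,0,0,0,0],[0,0,0,0,0]]]' | grep -E "pos|ft_force"
```

```text
tool_pos: [0.4941, -0.0937, 0.051]
ft_force: [-0.6, 0.1, 0.2]
tool_pos: [0.494, -0.0937, 0.0492]
ft_force: [0.3, -0.8, 0.1]
```

```bash
python3 -m creep '[[[0,0,0,-0.015,0],[0,0,0,0,0],[0,0,0,0,0],[0,0,0,0,0],[0,0,0,0,0],[0,0,0,0,0],[0,0,0,0,0],[0,0,0,0,0]]]' | grep -E "pos|ft_force"
```

```text
tool_pos: [0.494, -0.0937, 0.0482]
ft_force: [0.9, 0.4, 0.8]
```

```bash
python3 -m creep '[[[0,0,0,-0.015,0],[0,0,0,0,0],[0,0,0,0,0],[0,0,0,0,0],[0,0,0,0,0],[0,0,0,0,0],[0,0,0,0,0],[0,0,0,0,0]]]' | grep -E "pos|ft_force"
```

```text
tool_pos: [0.494, -0.0937, 0.0473]
ft_force: [-0.3, 0.8, 0.7]
```

```bash
python3 -m creep '[[[0,0,0,-0.015,0],[0,0,0,0,0],[0,0,0,0,0],[0,0,0,0,0],[0,0,0,0,0],[0,0,0,0,0],[0,0,0,0,0],[0,0,0,0,0]]]' | grep -E "pos|ft_force"
```

```text
tool_pos: [0.494, -0.0937, 0.0464]
ft_force: [-0.1, 0.4, -0.4]
```

```bash
python3 -m creep '[[[0,0,0,-0.015,0],[0,0,0,0,0],[0,0,0,0,0],[0,0,0,0,0],[0,0,0,0,0],[0,0,0,0,0],[0,0,0,0,0],[0,0,0,0,0]]]' | grep -E "pos|ft_force"
```

```text
tool_pos: [0.494, -0.0937, 0.0455]
ft_force: [-0.3, 0.7, 1.5]
```

```bash
python3 -m creep '[[[0,0,0,-0.012,0],[0,0,0,0,0],[0,0,0,0,0],[0,0,0,0,0],[0,0,0,0,0],[0,0,0,0,0],[0,0,0,0,0],[0,0,0,0,0]]]' | grep -E "pos|ft_force"
```

```text
tool_pos: [0.494, -0.0937, 0.0448]
ft_force: [0.8, -0.7, 0.3]
```

```bash
python3 -m creep '[[[0,0,0,-0.015,0],[0,0,0,0,0],[0,0,0,0,0],[0,0,0,0,0],[0,0,0,0,0],[0,0,0,0,0],[0,0,0,0,0],[0,0,0,0,0]]]' | grep -E "pos|ft_force"
```

```text
tool_pos: [0.494, -0.0937, 0.0439]
ft_force: [0.6, -0.1, 0.2]
```

```bash
python3 -m creep '[[[0,0,0,-0.015,0],[0,0,0,0,0],[0,0,0,0,0],[0,0,0,0,0],[0,0,0,0,0],[0,0,0,0,0],[0,0,0,0,0],[0,0,0,0,0]]]' | grep -E "pos|ft_force|time"
```

```text
time_s: 50.1
tool_pos: [0.4941, -0.0937, 0.043]
ft_force: [-0.2, 0.4, 2.7]
```

```bash
python3 -m creep '[[[0,0,0,-0.012,0],[0,0,0,0,0],[0,0,0,0,0],[0,0,0,0,0],[0,0,0,0,0],[0,0,0,0,0],[0,0,0,0,0],[0,0,0,0,0]]]' | grep -E "pos|ft_force|time"; python3 ff.py
```

```text
time_s: 51.1
tool_pos: [0.4941, -0.0937, 0.0429]
ft_force: [-2.5, 1.6, 9.6]
[-3.52  0.89  9.73] [ 0.4941 -0.0937  0.0429] 51.4
```

Steady at 9.7 N with only 0.1 mm of give, so the stand no longer rocks. I retract and hand in.

```bash
python3 -m creep '[[[0,0,0,0.05,0],[0,0,0,0.2,0],[0,0,0,0.5,0],[0,0,0,0.5,0],[0,0,0,0.3,0],[0,0,0,0,0],[0,0,0,0,0],[0,0,0,0,0]]]' | grep -E "pos|ft_force|time"; python3 -c "
from h import *
print(bot.finish_job())"
```

```text
time_s: 52.4
tool_pos: [0.4936, -0.0936, 0.1345]
ft_force: [-0.2, 0.0, -0.8]
the job is handed in; nothing more can be done
None
```

I handed the job in at about 52 s with the slip and wedge in place under the short foot; a press of about 9.7 N on the corner gave only about 0.1 mm, though I did not measure the stand's tilt or how far it shifted, and no verdict came back.

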